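# Tap a bearing cup home in the carousel housing

## Robot

A 6-joint arm with a two-finger parallel gripper is mounted at the origin on the work surface. World frame = base frame: x ahead of the robot, y to its left, z up, the work surface at z = 0. Lengths are in m, angles in rad, forces in N, time in s.
With the tool pointing down it reaches from about 0.15 to 0.775 m from the base axis. Payload 6.1 kg.
Tool frame: the origin (TCP) lies between the finger pads; the fingertips stand 14 mm ahead of it and the grasp point (between the pads) lies 5 mm behind it; x points along the fingers, y is the direction in which the jaws open and shut, and the axes are right-handed (so a half turn about x gives the same grasp; the last joint's range is limited). The gripper opens to 85 mm and grips with 20 to 120 N. Pads are 22 mm wide; open, the fingers measure 114 mm over their backs; the gripper's body (76 mm by 85 mm) begins 54 mm behind the grasp point. The pads swing forward as they close: fully open they stand 13 mm farther back than shut.
Start: joints at [1.335, 0.126, -0.04, 1.405, 0, 1.571], TCP at [0.123, 0.51, 0.245] pointing down, gripper open.
Joint ranges: [-2.72, 2.72], [-0.95, 1.95], [-1.27, 1.35], [-1.78, 2.02], [-1.46, 1.47], [-3.14, 3.14]. Speed limits (rad/s): [2.39, 2.39, 3.01, 3.14, 3.14, 3.14].

## Interface

Orientations are given as a rotation vector (axis times angle).
In Python, from station import manip gives the robot as it stands.
- The arm moves only by the tool play_rows, never from a script. Its arguments are lists of equal length, an entry for each row: "translation": the shift along the tool's x, y, z in units of 0.25 m (1.0 is 0.25 m), a list of three; "angular": the turn, a rotation vector about the tool's x, y, z in units of 2 pi rad (1.0 is 2 pi rad), a list of three; "hand": the opening, from -1 (shut) to 1 (fully open). In form: {"translation": [[dx, dy, dz], ...], "angular": [[wx, wy, wz], ...], "hand": [hand, ...]}. A call has 1 to 8 rows; each row is the pose to reach, as a shift and turn from the pose measured when the call began, along the tool's axes at that moment, turning the shorter way round; what a row does not reach only later rows make up. A row lasts 1/8 s, in which the tool goes at most 62.5 mm and 10.7 degrees, less where a joint would pass 70% of its speed; a pose out of reach is approached as far as the arm can. A call with a number of a shift or a turn outside -1 to 1 is refused whole. A call with a gripper value outside its range is refused whole. The fingers move at their own pace and stop on an object; "force" is the grip in N (left out, the last holds). Time passes only in rows, so rows that repeat a pose let the fingers close. It gives the time, the measured TCP pose, the force and the opening at its end, in the units of the state.
- manip.state(): the state, without advancing time (a new reading comes with each control period).
- manip.get_image(name): name is "side" or "top"; returns a dict with "frame" (420x560x3 uint8, red, green, blue), "fovy" (degrees; the focal length in pixels is half the picture's height over the tangent of half this angle, whatever the lens; pixels are square), "cx", "cy" (the principal point, pixels), "R" (3x3) and "t" (3): a world point X has camera coordinates R X + t. Camera axes: x right, y down, z forward; pixel columns grow to the right and rows downward; lengths in m; the calibration is good to about 2 mm. A picture is of the moment at which its call begins. There is no depth.
- manip.sign_off(): hands the job in, once; it reports no verdict.
The state is a dict: "time_s": time; "joints": joint angles; "qd": joint speeds; "tau": joint torques, N m; "ee_pos": TCP position; "tool_rot": TCP orientation; "force": force on the tool from outside, world axes, zero at the start; "ft_torque": the same for the moment, N m; "gripper_width": finger opening in m.
Only numpy, scipy, OpenCV 4.12 (cv2) and the standard library are available. Lean on these libraries where they do the work, as an engineer would, in place of code of your own. Each camera call takes 0.05 s, during which the arm holds its last target. There are 200 camera calls.

## Task

Set the stepped bearing cup, spigot down, into the mouth of the bore in the carousel's bearing housing and let go of it; then take the nylon-faced drift from the tool holder and tap the cup down with it, a little at a time and alternately round its rim so that it stays square and never cocks, until its shoulder is flush on the housing all round. Then stand the drift back in the pocket it came from, leaving the other things on the bench undisturbed.

Things in the scene. Friction and masses are not known exactly. Their poses are not given: they have to be found in the camera images.
- cup: Plain steel bearing cup, 36 mm tall, standing wide end up on the grey mat. Body 68 mm outside diameter, 18 mm tall; below it a spigot 55 mm in diameter, 18 mm long, foot chamfered 2 mm. Open right through (hole 30 mm, 34 mm in the top 12 mm): its flat top rim is a ring from radius 17 to 34 mm. About 0.6 kg. Origin: centre of the spigot's underside; z up along its axis.
- cup_shoulder (a point): Point on the cup's axis at the shoulder, the underside of the wide body, 18 mm above its origin. It must end level with point bore.
- cup_rim (a point): Centre of the cup's top rim, on its axis, 36 mm above its origin.
- housing: Aluminium bearing housing, fixed to the bench at a place and yaw that vary: a dark plate 150 mm (its x) by 190 mm (its y), top 26 mm above the bench; in its middle a round boss 95 mm across with the bore, face 65 mm above the bench. Motors 33 mm across, 76 mm high over the bench, stand at (48, 74.5) and (-48, -74.5) mm. Origin: under the bore at bench height; z up.
- post_a (a point): Top of the steel guide post at y = +70 mm of the housing, 14 mm in diameter, 92 mm above the bench. Posts on both sides: fingers fit round a cup in the bore only roughly along the housing's x.
- post_b (a point): Top of the like guide post at y = -70 mm of the housing.
- bore (a point): Centre of the bore's mouth on the housing's top face, 65 mm above the bench; axes as the housing's. Bore 57 mm in diameter, its mouth flared by 2.5 mm all round over the top 4.5 mm. A cup let down into it comes to rest, upright, with its spigot 8 mm in and its shoulder 10 mm above this face.
- bore_fit (a point): Point on the bore's axis 8 mm below its mouth, where the split tolerance ring that lines it begins. From here it is a tight fit that yields only where pressed: a tap on one side of the rim (about 8 to 25 N) drives that side down and the far side stays up; pressed evenly it takes over 30 N. With one side 5 mm lower than the other it is cocked. It stays where driven; its shoulder stops on the face.
- drift: Hand drift, 110 mm long, standing upright in one pocket of the holder: white nylon foot 24 mm in diameter and 24 mm tall (its flat underside is the striking face), above it a plain steel shank of 20 mm diameter, knurled dark from 50 to 90 mm. 0.34 kg. Origin: centre of the striking face; z up along the shank.
- holder: Grey plastic tool holder fixed to the bench, 62 mm (its x) by 196 mm (its y), 50 mm tall, with three round pockets of 30 mm diameter, 40 mm deep (floor 10 mm above the bench), at y = -63, 0 and +63 mm. Drift, driver and reamer stand in them in any order; fingers fit only across the row. It and the mat may swap sides. Origin: centre of its underside.
- mat: Grey rubber mat, 200 mm square, 4 mm thick, fixed. Origin: centre of its underside.
- spacer: Bystander: plain steel spacer ring, 56 mm in diameter, 18 mm tall, 28 mm hole, no step. Stands on the mat. Origin: centre of its underside.
- motor: Bystander: gear motor, 37 mm in diameter, 54 mm tall plus a shaft to 68 mm, standing on the mat. Origin: centre of its underside.
- driver: Bystander: dark torque driver, handle 34 mm in diameter, 114 mm long, standing in a holder pocket. Origin: centre of its foot.
- reamer: Bystander: tool with a thin shaft and a black 30 mm ball on top, 113 mm long, standing in a holder pocket. Origin: centre of its foot.
- flask: Bystander: clear conical flask with black stopper, 77 mm across the base, 147 mm tall, standing on the bench. Origin: centre of its base.
- bottle: Bystander: amber bottle, 64 mm in diameter, 135 mm tall, standing on the bench. Origin: centre of its base.
There are look-alikes about, which are no part of the job. What is shaped like the cup but yellow is not meant.

How it is judged:
By the outcome, as a careful person would: the job done as asked, in the order asked, and still so for the second after the job is handed in, with the robot touching nothing.
It also fails if it takes over 72 s, if anything falls off the work surface, if the arm or the gripper's body presses on something with over 40 N, if the wrist force passes 120 N, or if a joint passes its speed limit or range.

## Working session

There is one attempt and no reset: what is moved stays moved. The work goes in short steps, Python scripts to look and compute and a tool call to move; the robot and the scene stay as the last step left them, time stands still between calls to the robot, and variables do not carry over. Pictures are saved under pics/ and viewed, about 8 in all and at most 12, crops included, and the job is handed in when it is done.

Besides the shell and the picture viewer there is one more tool, called as a command line: name --argument value ..., lists and objects as JSON in quotes. play_rows: Moves the arm, as the interface text tells. Shifts and turns lie within -1 to 1; 1 stands for 0.25 m of shift or 2 pi rad of turn. Its arguments: {"type":"object","properties":{"translation":{"type":"array"},"angular":{"type":"array"},"hand":{"type":"array"},"force":{"type":"number"}},"required":["translation","angular","hand"]}

```bash
mkdir -p pics
cat > h.py <<'E'
import numpy as np, cv2
from station import manip
from scipy.spatial.transform import Rotation as Ro
def cam(n):
    d=manip.get_image(n); d['f']=210/np.tan(np.radians(d['fovy'])/2); d['R']=np.array(d['R']);d['t']=np.array(d['t']); d['C']=-d['R'].T@d['t']; return d
def save(d,name,box=None,s=1):
    im=d['frame'][:,:,::-1]
    if box: im=im[box[1]:box[3],box[0]:box[2]]
    cv2.imwrite('pics/'+name,cv2.resize(im,None,fx=s,fy=s,interpolation=cv2.INTER_CUBIC))
def proj(d,X):
    c=np.atleast_2d(X)@d['R'].T+d['t']; return c[:,:2]/c[:,2:]*d['f']+[d['cx'],d['cy']]
def ray(d,u,v,z):
    w=d['R'].T@np.array([(u-d['cx'])/d['f'],(v-d['cy'])/d['f'],1]); return d['C']+w*(z-d['C'][2])/w[2]
E
python3 - <<'E'
from h import *
for n in('top','side'):
    d=cam(n); save(d,n+'0.png',s=1.4); print(n,d['fovy'],d['cx'],d['cy'],d['C'].round(3),d['R'].round(3).tolist(),d.keys())
s=manip.state();print(s)
E
```

```text
top 56.14986737001607 281.00395323885044 204.55402611612476 [ 0.296 -0.043  1.038] [[-0.02, -1.0, 0.002], [-0.983, 0.019, -0.184], [0.184, -0.006, -0.983]] dict_keys(['frame', 'fovy', 'cx', 'cy', 'R', 't', 'f', 'C'])
side 50.949024606201746 276.2556089311394 217.99844337164345 [0.327 0.768 0.772] [[-0.98, -0.197, 0.014], [-0.135, 0.616, -0.776], [0.144, -0.763, -0.631]] dict_keys(['frame', 'fovy', 'cx', 'cy', 'R', 't', 'f', 'C'])
{'time_s': 0.1, 'joints': array([ 1.33504851e+00,  1.26298614e-01, -4.04886526e-02,  1.40539933e+00,
        4.15013178e-07,  1.57078618e+00]), 'qd': array([-0.00158134, -0.00124789,  0.00245337,  0.00205434, -0.00013865,
       -0.00027017]), 'tau': array([ 3.52534204e-03, -4.36902452e+01,  3.53607595e+01,  1.36502786e-02,
        1.30192225e-04,  8.96899365e-06]), 'ee_pos': array([0.12254411, 0.51014497, 0.24462578]), 'tool_rot': array([ 0.18398826,  1.56302532, -0.18616103]), 'force': array([-0.81399792,  0.48908866, -0.19816929]), 'ft_torque': array([-0.02367332, -0.04529917,  0.03726279]), 'gripper_width': 0.08563803708714572}
```

View pics/top0.png

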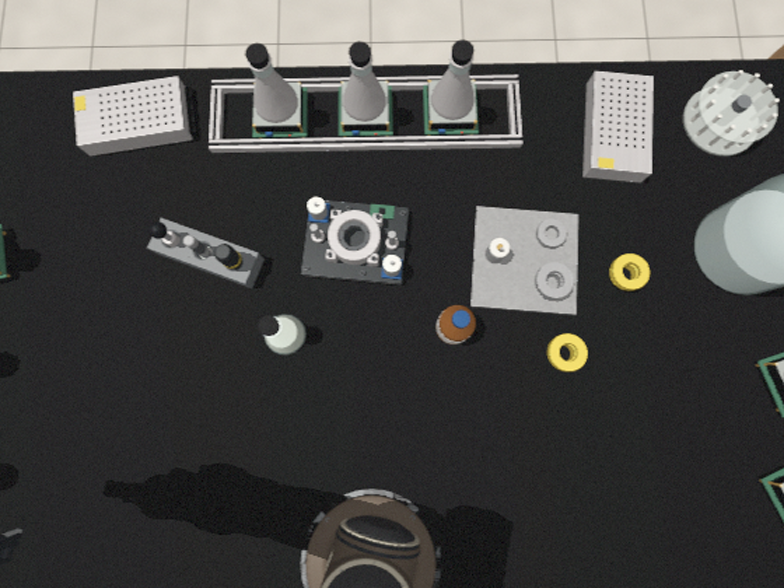

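View pics/side0.png

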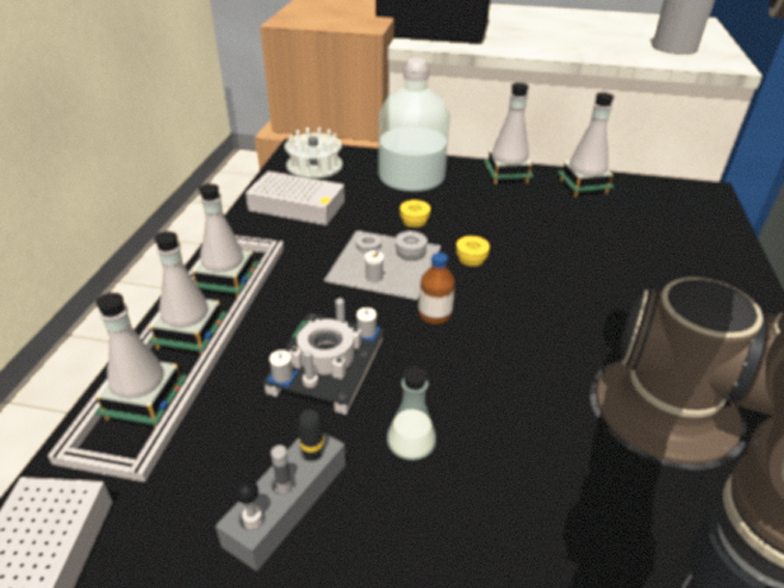

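The top view (1.4× scale) shows these candidates for the cup:
- grey stepped ring at (554,281) on the mat
- plain smaller ring at (551,233), which is the spacer
- yellow rings at (630,272) and (568,352), which are decoys
- the fixed boss at (355,237)

I choose (554,281). For the drift, the middle pocket at about (190,243) fits: a ball-topped tool stands at (158,230) and a dark driver at (228,255). Next I check both in a close crop.

Run:
```python
from h import *
d=cam('top'); 
b=(95,130,425,235); im=d['frame'][b[1]:b[3],b[0]:b[2],::-1]
K=6; g=cv2.GaussianBlur(cv2.resize(cv2.cvtColor(im,cv2.COLOR_BGR2GRAY),None,fx=K,fy=K,interpolation=cv2.INTER_CUBIC),(0,0),4)
big=cv2.resize(im,None,fx=2.4,fy=2.4,interpolation=cv2.INTER_CUBIC)
def px(x,y): return (x+.5)/K-.5+b[0],(y+.5)/K-.5+b[1]
for lo,hi,r in((27,40,'boss'),(14,32,'rings')):
    pass
s=cv2.Canny(g,20,50); 
c=cv2.HoughCircles(g,cv2.HOUGH_GRADIENT,1.5,40,param1=50,param2=45,minRadius=50,maxRadius=140)
for x,y,r in c[0][:14]:
    u,v=px(x,y); print(round(u,1),round(v,1),'r',round(r/K,1),'mm/px z.04',ray(d,u,v,.04).round(4),'r40',round(float(np.linalg.norm(ray(d,u+r/K,v,.04)-ray(d,u,v,.04))),4),'z65',ray(d,u,v,.065).round(4))
    cv2.circle(big,(int((u-b[0]+.5)*2.4),int((v-b[1]+.5)*2.4)),int(r/K*2.4),(0,0,255),1)
cv2.imwrite('pics/c1.png',np.vstack([big,cv2.resize(im,None,fx=2.4,fy=2.4,interpolation=cv2.INTER_CUBIC)]))
```

```text
251.7 167.2 r 18.2 mm/px z.04 [0.5834 0.0259 0.04  ] r40 0.0478 z65 [0.5762 0.0241 0.065 ]
397.0 197.2 r 15.1 mm/px z.04 [ 0.4958 -0.3495  0.04  ] r40 0.0391 z65 [ 0.4908 -0.3418  0.065 ]
394.2 165.0 r 10.5 mm/px z.04 [ 0.5824 -0.3487  0.04  ] r40 0.0276 z65 [ 0.5752 -0.341   0.065 ]
```

View pics/c1.png

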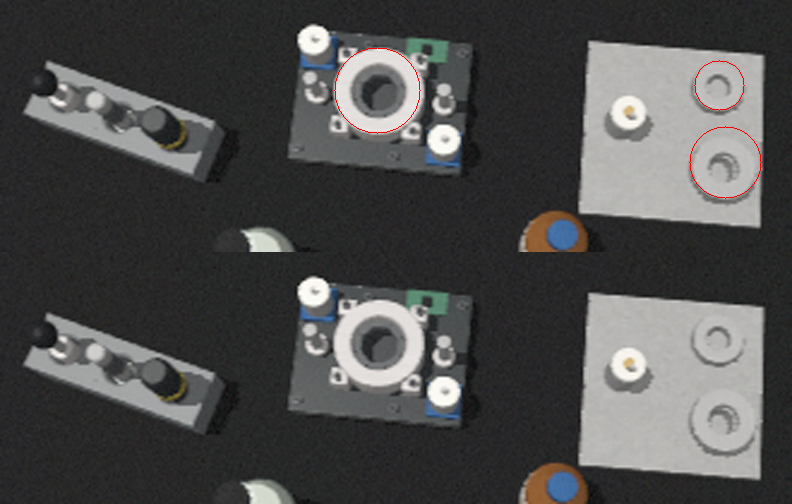

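The crop shows the cup (stepped hole, the wider grey ring) at crop (724,168), or full-image (396.7,199.5). The drift is the plain shank with its light top at crop (97,101), or full-image (135,172). The post and motor layout gives the housing's x as roughly world x. Next I measure finely and check the result by projecting it into both views.

Run:
```python
from h import *
d=cam('top'); s=cam('side')
P=lambda x,y:(95+x/2.4-.3,130+y/2.4-.3)
r=lambda x,y,z:ray(d,*P(x,y),z)
m1,m2=r(314,34,.076),r(443,134,.076); print('motors',m1,m2,'mid',(m1+m2)/2)
a=m1-m2; yaw=np.arctan2(a[1],a[0])-np.arctan2(149,96); print('hyaw',np.degrees(yaw))
# housing plate edges & holder edges through masks
hsv=cv2.cvtColor(d['frame'],cv2.COLOR_RGB2HSV); V=hsv[:,:,2]; print('V holder',V[165:185:4,110:190:8].tolist())
drift=r(97,100,.12); 
h1,h2=r(45,62,.05),r(220,124,.05); print('holder edge',h1,h2,'row yaw',np.degrees(np.arctan2(*(h1-h2)[[1,0]])))
cup=r(724,167,.04); boss=np.array([.5762,.0241,.065])
print('cup',cup,'drift',drift)
t=np.linspace(0,2*np.pi,200); c=np.stack([np.cos(t),np.sin(t),0*t],1)
tiles=[]
for cm in(d,s):
  row=[]
  for C,rad,half in((cup,(.034,.017),22),(boss,(.0475,.031),26),(drift,(.010,),22)):
    u,v=proj(cm,C)[0]; x0,y0=int(u)-half,int(v)-half; K=260/(2*half)
    im=cm['frame'][y0:y0+2*half,x0:x0+2*half,::-1].astype(float); lo,hi=np.percentile(im,[2,99]); im=np.clip((im-lo)/(hi-lo)*255,0,255).astype(np.uint8)
    im=cv2.resize(im,(260,260),interpolation=cv2.INTER_CUBIC)
    for q in rad:
      p=((proj(cm,C+q*c)-[x0,y0]+.5)*K).astype(np.int32); cv2.polylines(im,[p],True,(0,0,255),1)
    row.append(im)
  tiles.append(np.hstack(row))
cv2.imwrite('pics/c2.png',np.vstack(tiles))
```

```text
motors [0.63610506 0.08992211 0.076     ] [ 0.52408388 -0.0454674   0.076     ] mid [0.58009447 0.02222736 0.076     ]
hyaw -6.810835914207471
V holder [[50, 42, 138, 163, 111, 43, 44, 41, 38, 43], [52, 96, 104, 204, 162, 159, 39, 41, 38, 37], [163, 214, 107, 206, 59, 159, 164, 61, 42, 43], [164, 163, 164, 162, 53, 102, 108, 85, 148, 41], [41, 156, 166, 165, 70, 76, 107, 33, 95, 164]]
holder edge [0.61891461 0.38572893 0.05      ] [0.54587264 0.19384127 0.05      ] row yaw 69.16069254846137
cup [ 0.49035393 -0.34759395  0.04      ] drift [0.55525958 0.30092075 0.12      ]
```

View pics/c2.png

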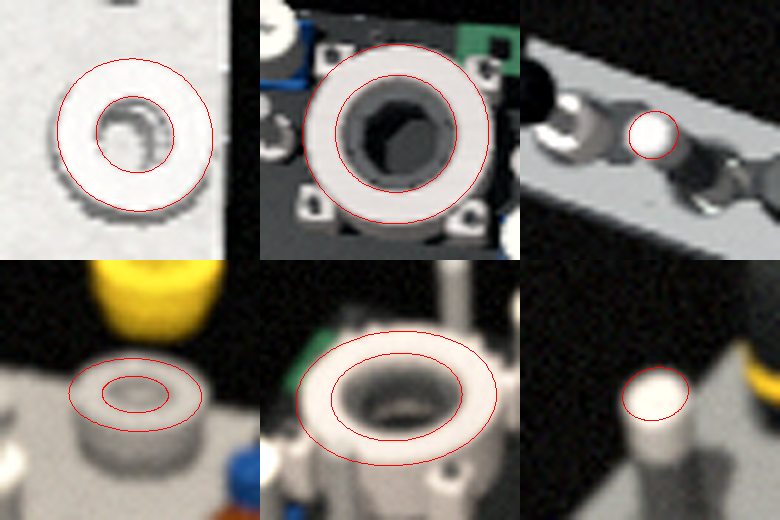

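The overlays fit in both views to within about 1 mm: cup at (0.490,-0.348), bore at (0.576,0.024) and drift at (0.555,0.301). The middle pocket holds a plain shank with a bright steel top, so it is the drift. Next I compute the moves.

```bash
cat >> h.py <<'E'
def plan(p,yaw,flip=0):
    s=manip.state(); R=Ro.from_rotvec(s['tool_rot']).as_matrix(); p=np.array(p,float)
    y=np.array([np.cos(yaw),np.sin(yaw),0]); 
    if flip: y=-y
    x=np.array([0,0,-1.]); T=np.stack([x,y,np.cross(x,y)],1)
    dt=R.T@(p-s['ee_pos'])/.25; rv=Ro.from_matrix(R.T@T).as_rotvec()/(2*np.pi)
    psi=np.arctan2(R[1,1],R[0,1]); psit=np.arctan2(y[1],y[0])
    j1=np.arctan2(p[1],p[0]); dpsi=rv[0]*-2*np.pi
    print('t',dt.round(4),'a',rv.round(4),'psi',psi.round(2),'j6~',round(s['joints'][5]+(j1-s['joints'][0])-dpsi,2),'d_mm',round(np.linalg.norm(dt)*250),'pos',s['ee_pos'].round(4),'j',s['joints'].round(2),'F',np.round(s['force'],1),'w',round(s['gripper_width'],4),'t',round(s['time_s'],2))
E
python3 - <<'E'
from h import *
for f in(0,1): plan([.490,-.348,.13],np.radians(-45),f)
for f in(0,1): plan([.490,-.348,.13],np.radians(45),f)
E
```

```text
t [ 0.462  -2.9943  2.2311] a [3.375e-01 1.000e-04 1.000e-04] psi 1.33 j6~ 1.74 d_mm 941 pos [0.1226 0.5103 0.2449] j [ 1.33  0.13 -0.04  1.41  0.    1.57] F [-0.  -0.  -0.5] w 0.0856 t 0.25
t [ 0.462  -2.9943  2.2311] a [-1.625e-01 -1.000e-04  1.000e-04] psi 1.33 j6~ -1.4 d_mm 941 pos [0.1226 0.5103 0.2449] j [ 1.33  0.13 -0.04  1.41  0.    1.57] F [-0.  -0.  -0.5] w 0.0856 t 0.25
t [ 0.462  -2.9943  2.2311] a [0.0875 0.     0.0001] psi 1.33 j6~ 0.17 d_mm 941 pos [0.1226 0.5103 0.2449] j [ 1.33  0.13 -0.04  1.41  0.    1.57] F [-0.  -0.  -0.5] w 0.0856 t 0.25
t [ 0.462  -2.9943  2.2311] a [-4.125e-01 -2.000e-04  0.000e+00] psi 1.33 j6~ -2.97 d_mm 941 pos [0.1226 0.5103 0.2449] j [ 1.33  0.13 -0.04  1.41  0.    1.57] F [-0.  -0.  -0.5] w 0.0856 t 0.25
```

play_rows --translation '[[0,-1,0.745],[0,-1,0.745],[0,-1,0.745],[0,-1,0.745],[0,-1,0.745],[0,-1,0.745]]' --angular '[[0,0,0],[0,0,0],[0,0,0],[0,0,0],[0,0,0],[0,0,0]]' --hand '[1,1,1,1,1,1]'

```text
time_s: 1.0
ee_pos: [0.2465, 0.2203, 0.2455]
tool_rot: [0.191, 1.561, -0.192]
force: [-0.1, 0.4, 0.1]
gripper_width: 0.0858
```

play_rows --translation '[[0,-1,0.745],[0,-1,0.745],[0,-1,0.745],[0,-1,0.745],[0,-1,0.745],[0,-1,0.745]]' --angular '[[0.16,0,0],[0.16,0,0],[0.16,0,0],[0.16,0,0],[0.16,0,0],[0.16,0,0]]' --hand '[1,1,1,1,1,1]'

```text
time_s: 1.75
ee_pos: [0.3681, -0.0702, 0.2452]
tool_rot: [0.976, 1.34, -0.977]
force: [-0.2, 0.4, -0.3]
gripper_width: 0.0851
```

Run:
```python
from h import *
plan([.490,-.348,.13],np.radians(-45),0)
```

```text
t [0.4618 0.1234 1.207 ] a [ 1.746e-01  1.000e-04 -1.000e-04] psi 0.31 j6~ 1.74 d_mm 325 pos [ 0.3681 -0.0702  0.2452] j [-0.19 -0.16 -0.32  1.41 -0.    1.07] F [-0.2  0.4 -0.3] w 0.0851 t 1.75
```

play_rows --translation '[[0,0.12,1],[0,0.12,1],[0,0.12,1],[0,0.12,1],[0.2,0.12,1],[0.2,0.12,1],[0.2,0.12,1],[0.2,0.12,1]]' --angular '[[0.1746,0,0],[0.1746,0,0],[0.1746,0,0],[0.1746,0,0],[0.1746,0,0],[0.1746,0,0],[0.1746,0,0],[0.1746,0,0]]' --hand '[1,1,1,1,1,1,1,1]'

```text
time_s: 2.75
ee_pos: [0.4742, -0.2984, 0.196]
tool_rot: [1.758, 0.73, -1.756]
force: [-0.1, -0.1, 0.4]
gripper_width: 0.0852
```

Run:
```python
from h import *
plan([.490,-.348,.07],np.radians(-45),0)
plan([.490,-.348,.026],np.radians(-45),0)
```

```text
t [0.5043 0.1835 0.0964] a [ 0.0006 -0.     -0.0003] psi -0.78 j6~ 1.74 d_mm 136 pos [ 0.4742 -0.2984  0.196 ] j [-0.56  0.19 -0.07  1.31 -0.    1.79] F [-0.1 -0.1  0.4] w 0.0852 t 2.75
t [0.6803 0.1832 0.0964] a [ 0.0006 -0.     -0.0003] psi -0.78 j6~ 1.74 d_mm 178 pos [ 0.4742 -0.2984  0.196 ] j [-0.56  0.19 -0.07  1.31 -0.    1.79] F [-0.1 -0.1  0.4] w 0.0852 t 2.75
```

play_rows --translation '[[0.1,0.1835,0.0964],[0.25,0.1835,0.0964],[0.504,0.1835,0.0964],[0.504,0.1835,0.0964],[0.504,0.1835,0.0964]]' --angular '[[0,0,0],[0,0,0],[0,0,0],[0,0,0],[0,0,0]]' --hand '[1,1,1,1,1]'

```text
time_s: 3.38
ee_pos: [0.4912, -0.3484, 0.0726]
tool_rot: [1.757, 0.729, -1.753]
force: [-0.1, -0.9, 0.3]
gripper_width: 0.0856
```

Run:
```python
from h import *
plan([.490,-.348,.026],np.radians(-45),0)
s=cam('side'); d=cam('top')
tiles=[]
for cm in (s,d):
    u,v=proj(cm,[.49,-.348,.06])[0]; x0,y0=int(u)-35,int(v)-40
    im=cv2.resize(cm['frame'][y0:y0+80,x0:x0+70,::-1],None,fx=5.5,fy=5.5,interpolation=cv2.INTER_CUBIC).copy()
    p=manip.state()['ee_pos']
    for q,c in((p,(0,0,255)),(p-[0,0,.014],(0,255,0)),(np.array([.49,-.348,.04]),(255,0,0))):
        a=((proj(cm,q)[0]-[x0,y0]+.5)*5.5).astype(int); cv2.circle(im,tuple(map(int,a)),4,c,-1)
    tiles.append(im)
cv2.imwrite('pics/c3.png',np.hstack(tiles))
```

```text
t [ 0.1862 -0.0053  0.0024] a [ 0.0009 -0.0001 -0.0007] psi -0.78 j6~ 1.74 d_mm 47 pos [ 0.4912 -0.3484  0.0726] j [-0.62  0.32 -0.18  1.07 -0.    1.73] F [-0.1 -0.9  0.3] w 0.0856 t 3.38
```

View pics/c3.png

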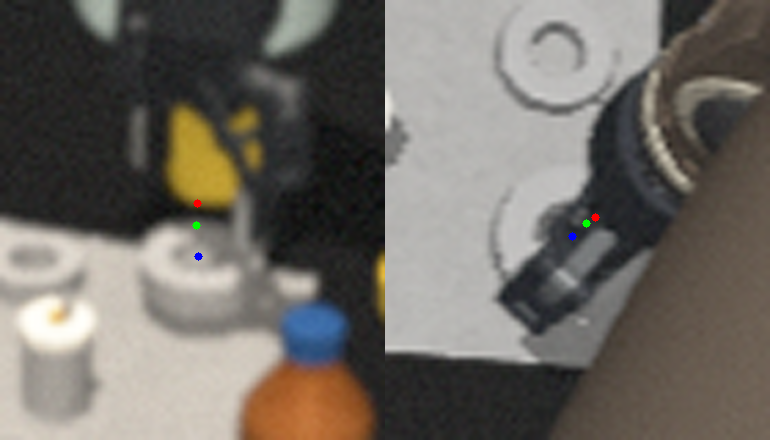

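The finger tips sit about level with the TCP when fully open, so the quoted figures are for the shut gripper. I grip with the TCP at z≈0.022.

play_rows --translation '[[0.1,-0.005,0.0024],[0.202,-0.005,0.0024],[0.202,-0.005,0.0024],[0.202,-0.005,0.0024],[0.202,-0.005,0.0024],[0.202,-0.005,0.0024],[0.202,-0.005,0.0024],[0.202,-0.005,0.0024]]' --angular '[[0,0,0],[0,0,0],[0,0,0],[0,0,0],[0,0,0],[0,0,0],[0,0,0],[0,0,0]]' --hand '[1,1,1,-1,-1,-1,-1,-1]' --force 60

```text
time_s: 4.47
ee_pos: [0.4918, -0.3493, 0.0262]
tool_rot: [1.759, 0.723, -1.749]
force: [-2.6, 1.4, 7.0]
gripper_width: 0.0671
```

Run:
```python
from h import *
s=manip.state();print(s['ee_pos'],s['force'],s['gripper_width'])
plan([.5762,.0241,.14],np.radians(-6),0)
```

```text
[ 0.4918023  -0.34926466  0.02616486] [-2.63879817  1.36075954  7.01386375] 0.0671043517941129
t [-0.4612 -0.8061 -1.2997] a [-0.1075  0.0003 -0.0017] psi -0.78 j6~ 1.72 d_mm 399 pos [ 0.4918 -0.3493  0.0262] j [-0.62  0.35 -0.25  0.96  0.    1.73] F [-2.6  1.4  7. ] w 0.0671 t 4.47
```

play_rows --translation '[[-0.08,0,0],[-0.3,0,0],[-0.55,0,0],[-0.55,-0.6,-1],[-0.55,-0.6,-1],[-0.55,-0.6,-1],[-0.55,-0.6,-1],[-0.55,-0.6,-1]]' --angular '[[0,0,0],[0,0,0],[0,0,0],[-0.1075,0,0],[-0.1075,0,0],[-0.1075,0,0],[-0.1075,0,0],[-0.1075,0,0]]' --hand '[-1,-1,-1,-1,-1,-1,-1,-1]'

```text
time_s: 5.48
ee_pos: [0.5601, -0.0626, 0.1635]
tool_rot: [1.285, 1.148, -1.279]
force: [1.0, -1.5, -5.6]
gripper_width: 0.0671
```

Run:
```python
from h import *
plan([.5762,.0241,.14],np.radians(-6),0)
```

```text
t [ 0.0925  0.028  -0.3519] a [ 0.0004  0.0007 -0.0015] psi -0.1 j6~ 1.72 d_mm 91 pos [ 0.5601 -0.0626  0.1635] j [-0.11  0.2  -0.13  1.23 -0.    1.56] F [ 1.  -1.5 -5.6] w 0.0671 t 5.47
```

play_rows --translation '[[0,0.028,-0.352],[0,0.028,-0.352],[0.1,0.028,-0.352],[0.14,0.028,-0.352],[0.14,0.028,-0.352]]' --angular '[[0,0,0],[0.0004,0.0007,-0.0015],[0.0004,0.0007,-0.0015],[0.0004,0.0007,-0.0015],[0.0004,0.0007,-0.0015]]' --hand '[-1,-1,-1,-1,-1]'

```text
time_s: 6.1
ee_pos: [0.5756, 0.0237, 0.1277]
tool_rot: [1.285, 1.159, -1.287]
force: [0.4, 0.2, -5.8]
gripper_width: 0.0668
```

Run:
```python
from h import *
plan([.5762,.0241,.095],np.radians(-6),0)
cm=cam('side'); p=manip.state()['ee_pos']
t=np.linspace(0,2*np.pi,200); c=np.stack([np.cos(t),np.sin(t),0*t],1)
u,v=proj(cm,[.5762,.0241,.09])[0]; x0,y0=int(u)-50,int(v)-45
K=7;im=cv2.resize(cm['frame'][y0:y0+80,x0:x0+100,::-1],None,fx=K,fy=K,interpolation=cv2.INTER_CUBIC)
for z,r in((.014,.034),(-.004,.034),(-.022,.0255)):
    cv2.polylines(im,[((proj(cm,p+[0,0,z]+r*c)-[x0,y0]+.5)*K).astype(np.int32)],True,(0,0,255),1)
cv2.polylines(im,[((proj(cm,np.array([.5762,.0241,.065])+.0475*c)-[x0,y0]+.5)*K).astype(np.int32)],True,(0,255,0),1)
cv2.imwrite('pics/c4.png',im)
```

```text
t [ 0.1307  0.0024 -0.0018] a [-0.0001  0.0001  0.0002] psi -0.11 j6~ 1.72 d_mm 33 pos [0.5756 0.0237 0.1277] j [ 0.04  0.25 -0.15  1.17 -0.    1.72] F [ 0.4  0.2 -5.8] w 0.0668 t 6.1
```

View pics/c4.png

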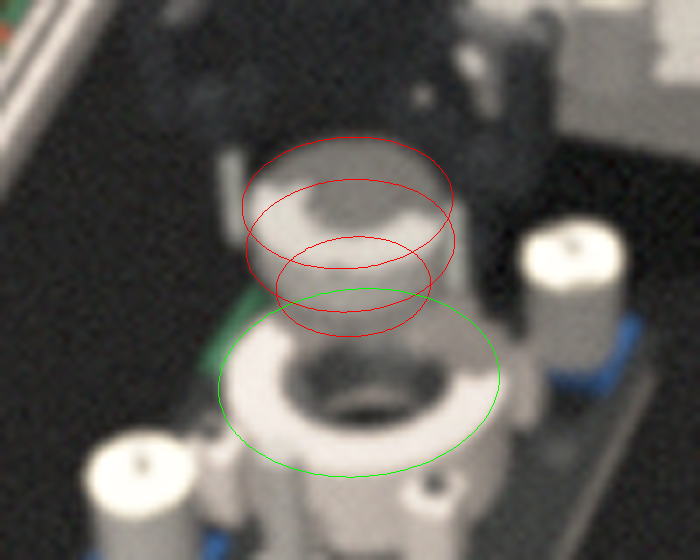

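The cup hangs square and matches its projected outline, with the bore mouth below it at about (366,385) in the crop. Lowering.

play_rows --translation '[[0.06,0.002,0],[0.12,0.002,0],[0.16,0.002,0],[0.175,0.002,0],[0.185,0.002,0],[0.185,0.002,0]]' --angular '[[0,0,0],[0,0,0],[0,0,0],[0,0,0],[0,0,0],[0,0,0]]' --hand '[-1,-1,-1,-1,-1,-1]'

```text
time_s: 6.9
ee_pos: [0.5768, 0.0236, 0.0824]
tool_rot: [1.286, 1.157, -1.286]
force: [-0.4, -0.5, -7.2]
gripper_width: 0.0671
```

play_rows --translation '[[0.008,0.002,0],[0.014,0.002,0],[0.014,0.002,0]]' --angular '[[0,0,0],[0,0,0],[0,0,0]]' --hand '[-1,-1,-1]'

```text
time_s: 7.28
ee_pos: [0.5775, 0.0231, 0.0794]
tool_rot: [1.286, 1.156, -1.286]
force: [-2.0, -3.0, -0.7]
gripper_width: 0.0669
```

play_rows --translation '[[0,0,0],[0,0,0],[0,0,0],[-0.15,0,0],[-0.5,0,0],[-0.5,0,0],[-0.5,0,0]]' --angular '[[0,0,0],[0,0,0],[0,0,0],[0,0,0],[0,0,0],[0,0,0],[0,0,0]]' --hand '[1,1,1,1,1,1,1]'

```text
time_s: 8.15
ee_pos: [0.5787, 0.0234, 0.207]
tool_rot: [1.289, 1.153, -1.282]
force: [0.2, -0.9, -0.4]
gripper_width: 0.0853
```

Run:
```python
from h import *
plan([.5553,.3009,.20],np.radians(-21),0)
```

```text
t [ 0.0266 -0.2102 -1.0938] a [ 0.0416 -0.0001 -0.001 ] psi -0.11 j6~ 2.43 d_mm 279 pos [0.5787 0.0234 0.207 ] j [ 0.04  0.23 -0.    1.34 -0.    1.72] F [ 0.2 -0.9 -0.4] w 0.0853 t 8.15
```

play_rows --translation '[[0,-0.21,-1],[0,-0.21,-1],[0,-0.21,-1],[0,-0.21,-1],[0,-0.21,-1],[0,-0.21,-1]]' --angular '[[0.0416,0,-0.001],[0.0416,0,-0.001],[0.0416,0,-0.001],[0.0416,0,-0.001],[0.0416,0,-0.001],[0.0416,0,-0.001]]' --hand '[1,1,1,1,1,1]'

```text
time_s: 8.9
ee_pos: [0.5522, 0.2779, 0.205]
tool_rot: [1.471, 1.015, -1.475]
force: [0.8, -0.8, 0.4]
gripper_width: 0.085
```

```bash
cat >> h.py <<'E'
T=np.linspace(0,2*np.pi,200); CI=np.stack([np.cos(T),np.sin(T),0*T],1)
def crop(cm,X,half,K,rings):
    u,v=proj(cm,X)[0]; x0,y0=int(u)-half,int(v)-half
    im=cv2.resize(cm['frame'][y0:y0+2*half,x0:x0+2*half,::-1],None,fx=K,fy=K,interpolation=cv2.INTER_CUBIC)
    for C,r,col in rings: cv2.polylines(im,[((proj(cm,np.array(C)+r*CI)-[x0,y0]+.5)*K).astype(np.int32)],True,col,1)
    return im
E
python3 - <<'E'
from h import *
plan([.5553,.3009,.11],np.radians(-21),0)
B=[.577,.0235,.093]
tiles=[crop(cam(n),B,30,6.6,[(B,.034,(0,0,255)),(B,.017,(0,0,255)),(np.array(B)-[0,0,.018],.034,(0,255,0))]) for n in('top','side')]
cv2.imwrite('pics/c5.png',np.hstack(tiles))
E
```

```text
t [ 0.38   -0.0207 -0.0909] a [0.0002 0.0002 0.0003] psi -0.37 j6~ 2.43 d_mm 98 pos [0.5522 0.2779 0.205 ] j [0.47 0.31 0.1  1.36 0.   2.4 ] F [ 0.8 -0.8  0.4] w 0.085 t 8.9
```

View pics/c5.png

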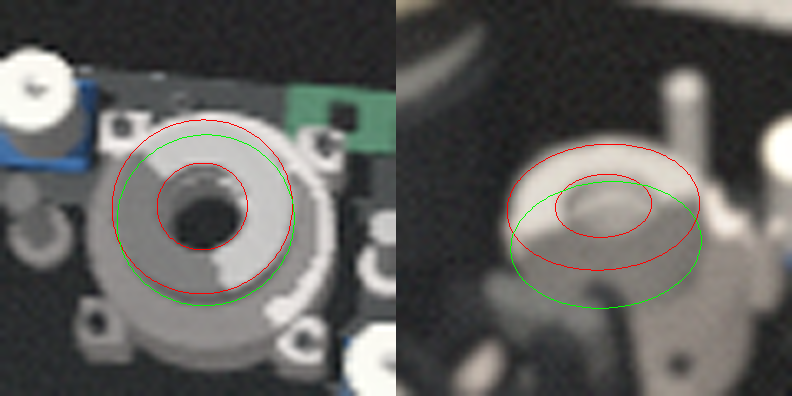

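The top view shows the cup seated concentric in the mouth at (0.577,0.0235) and upright. The side overlay sits about 1.4 px low, which is within calibration error. Next I pick up the drift.

play_rows --translation '[[0,-0.02,-0.09],[0.1,-0.02,-0.09],[0.3,-0.02,-0.09],[0.45,-0.02,-0.09],[0.48,-0.02,-0.09],[0.48,-0.02,-0.09],[0.48,-0.02,-0.09]]' --angular '[[0,0,0],[0,0,0],[0,0,0],[0,0,0],[0,0,0],[0,0,0],[0,0,0]]' --hand '[1,1,1,1,1,1,1]'

```text
time_s: 9.88
ee_pos: [0.5573, 0.2996, 0.088]
tool_rot: [1.477, 1.012, -1.473]
force: [0.3, -0.8, -0.5]
gripper_width: 0.0855
```

play_rows --translation '[[0,0,0],[0,0,0],[0,0,0],[0,0,0],[0,0,0],[0,0,0],[0,0,0],[0,0,0]]' --angular '[[0,0,0],[0,0,0],[0,0,0],[0,0,0],[0,0,0],[0,0,0],[0,0,0],[0,0,0]]' --hand '[-1,-1,-1,-1,-1,-1,-1,-1]' --force 110

```text
time_s: 10.88
ee_pos: [0.5571, 0.2998, 0.0884]
tool_rot: [1.477, 1.013, -1.473]
force: [-3.4, 0.7, 5.0]
gripper_width: 0.0177
```

Run:
```python
from h import *
plan([.5553,.3009,.085],np.radians(-21),0)
D=[.5553,.3009,.12]
tiles=[crop(cam(n),D,30,6.6,[(D,.010,(0,0,255))]) for n in('top','side')]
cv2.imwrite('pics/c6.png',np.hstack(tiles))
```

```text
t [ 0.0135 -0.0081 -0.0014] a [-0.0002 -0.0004 -0.0001] psi -0.37 j6~ 2.43 d_mm 4 pos [0.5571 0.2998 0.0884] j [ 0.49  0.37 -0.08  1.12  0.    2.43] F [-3.4  0.7  5. ] w 0.0177 t 10.88
```

View pics/c6.png

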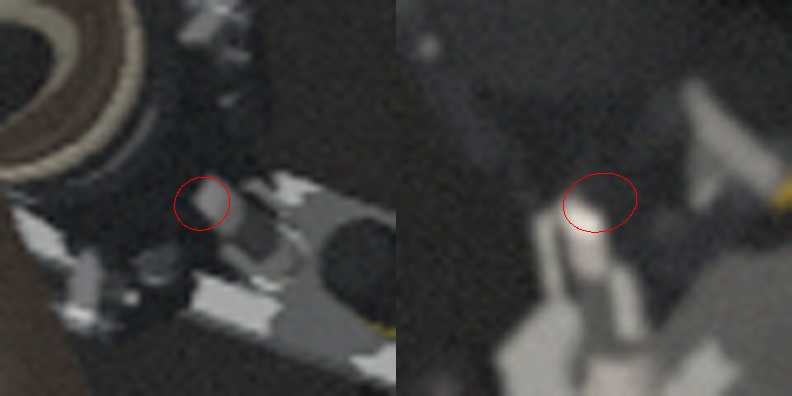

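play_rows --translation '[[-0.1,0,0],[-0.3,0,0],[-0.54,0,0],[-0.54,0,0],[-0.54,0,0]]' --angular '[[0,0,0],[0,0,0],[0,0,0],[0,0,0],[0,0,0]]' --hand '[-1,-1,-1,-1,-1]'

```text
time_s: 11.6
ee_pos: [0.5567, 0.2993, 0.2216]
tool_rot: [1.476, 1.013, -1.475]
force: [0.1, 0.1, -4.2]
gripper_width: 0.0175
```

Run:
```python
from h import *
plan([.577,.0235,.21],np.radians(-6),0)
p=manip.state()['ee_pos']; z=np.array([0,0,1])
tiles=[crop(cam(n),p-.03*z,45,4.4,[(p-.0784*z,.012,(0,0,255)),(p-.0544*z,.012,(0,0,255)),(p+.0316*z,.01,(0,255,0))]) for n in('top','side')]
cv2.imwrite('pics/c7.png',np.hstack(tiles))
```

```text
t [0.0457 0.4729 1.    ] a [-0.0419 -0.0001  0.    ] psi -0.37 j6~ 1.72 d_mm 277 pos [0.5567 0.2993 0.2216] j [0.49 0.33 0.17 1.41 0.   2.43] F [ 0.1  0.1 -4.2] w 0.0175 t 11.6
```

View pics/c7.png

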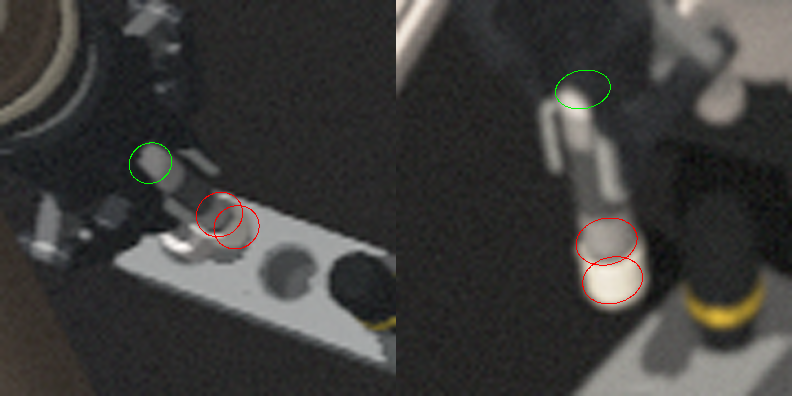

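The drift hangs upright in the jaws and its foot matches the projection. I keep the jaw yaw, since tapping does not depend on it, and go over the cup.

play_rows --translation '[[0,0.473,1],[0,0.473,1],[0,0.473,1],[0,0.473,1],[0.05,0.473,1],[0.1,0.473,1],[0.1,0.473,1],[0.1,0.473,1]]' --angular '[[0,0,0],[0,0,0],[0,0,0],[0,0,0],[0,0,0],[0,0,0],[0,0,0],[0,0,0]]' --hand '[-1,-1,-1,-1,-1,-1,-1,-1]'

```text
time_s: 12.7
ee_pos: [0.5761, 0.0242, 0.1951]
tool_rot: [1.472, 1.015, -1.477]
force: [-0.2, 0.5, -3.0]
gripper_width: 0.0174
```

```bash
cat > tap.py <<'E'
from h import *
import sys
# rim points in the tool frame yaw -21: A=+y, B=-y, C=+z, D=-z ; height of TCP given
y=np.array([np.cos(np.radians(-21)),np.sin(np.radians(-21)),0]); z=np.array([y[1],-y[0],0])
for n,d in zip('ABCD',(y,-y,z,-z)): print(n,end=' '); plan(np.array([.577,.0235,.176])+.025*d,np.radians(-21))
E
python3 tap.py
```

```text
A t [0.0761 0.1045 0.0014] a [-0.      0.0002  0.0005] psi -0.37 j6~ 1.96 d_mm 32 pos [0.5761 0.0242 0.1951] j [ 0.04  0.23 -0.02  1.32 -0.    1.98] F [-0.2  0.5 -3. ] w 0.0174 t 12.7
B t [ 0.0767 -0.0955  0.0014] a [-0.      0.0002  0.0005] psi -0.37 j6~ 2.0 d_mm 31 pos [0.5761 0.0242 0.1951] j [ 0.04  0.23 -0.02  1.32 -0.    1.98] F [-0.2  0.5 -3. ] w 0.0174 t 12.7
C t [0.0766 0.0045 0.1014] a [-0.      0.0002  0.0005] psi -0.37 j6~ 1.94 d_mm 32 pos [0.5761 0.0242 0.1951] j [ 0.04  0.23 -0.02  1.32 -0.    1.98] F [-0.2  0.5 -3. ] w 0.0174 t 12.7
D t [ 0.0763  0.0045 -0.0986] a [-0.      0.0002  0.0005] psi -0.37 j6~ 2.02 d_mm 31 pos [0.5761 0.0242 0.1951] j [ 0.04  0.23 -0.02  1.32 -0.    1.98] F [-0.2  0.5 -3. ] w 0.0174 t 12.7
```

play_rows --translation '[[0.04,0.1045,0.001],[0.07,0.1045,0.001],[0.08,0.1045,0.001],[0.088,0.1045,0.001],[0.088,0.1045,0.001],[0.092,0.1045,0.001],[0.092,0.1045,0.001]]' --angular '[[0,0.0002,0.0005],[0,0.0002,0.0005],[0,0.0002,0.0005],[0,0.0002,0.0005],[0,0.0002,0.0005],[0,0.0002,0.0005],[0,0.0002,0.0005]]' --hand '[-1,-1,-1,-1,-1,-1,-1]'

```text
time_s: 13.58
ee_pos: [0.6003, 0.0146, 0.1722]
tool_rot: [1.474, 1.013, -1.474]
force: [-0.1, -0.8, -4.1]
gripper_width: 0.0176
```

play_rows --translation '[[0.006,0,0],[0.006,0,0],[0.006,0,0]]' --angular '[[0,0,0],[0,0,0],[0,0,0]]' --hand '[-1,-1,-1]'

```text
time_s: 13.95
ee_pos: [0.6005, 0.0146, 0.1712]
tool_rot: [1.475, 1.012, -1.473]
force: [-0.2, 0.6, 0.8]
gripper_width: 0.0179
```

play_rows --translation '[[0.006,0,0],[0.006,0,0]]' --angular '[[0,0,0],[0,0,0]]' --hand '[-1,-1]'

```text
time_s: 14.2
ee_pos: [0.6009, 0.0146, 0.1709]
tool_rot: [1.476, 1.011, -1.471]
force: [-1.2, -0.7, 4.6]
gripper_width: 0.0179
```

play_rows --translation '[[0.012,0,0],[0.012,0,0]]' --angular '[[0,0,0],[0,0,0]]' --hand '[-1,-1]'

```text
time_s: 14.45
ee_pos: [0.6018, 0.0144, 0.1698]
tool_rot: [1.478, 1.008, -1.468]
force: [-0.6, -0.9, 8.0]
gripper_width: 0.0175
```

play_rows --translation '[[-0.03,0,0],[-0.03,-0.206,0.002],[-0.03,-0.206,0.002],[-0.012,-0.206,0.002],[0,-0.206,0.002],[0.008,-0.206,0.002],[0.015,-0.206,0.002]]' --angular '[[0,0,0.001],[0,0,0.001],[0,0,0.001],[0,0,0.001],[0,0,0.001],[0,0,0.001],[0,0,0.001]]' --hand '[-1,-1,-1,-1,-1,-1,-1]'

```text
time_s: 15.32
ee_pos: [0.5534, 0.0331, 0.1687]
tool_rot: [1.482, 1.005, -1.462]
force: [-12.1, 2.9, 22.0]
gripper_width: 0.0178
```

```bash
python3 tap.py; python3 -c "
from h import *
print(Ro.from_rotvec(manip.state()['tool_rot']).as_matrix().round(4))"
```

```text
A t [-0.0267  0.2023  0.0019] a [-0.     -0.0008 -0.002 ] psi -0.37 j6~ 1.96 d_mm 51 pos [0.5534 0.0331 0.1687] j [ 0.06  0.18 -0.14  1.23 -0.    2.  ] F [-12.1   2.9  22. ] w 0.0178 t 15.32
B t [-0.0292  0.0023  0.0019] a [-0.     -0.0008 -0.002 ] psi -0.37 j6~ 2.0 d_mm 7 pos [0.5534 0.0331 0.1687] j [ 0.06  0.18 -0.14  1.23 -0.    2.  ] F [-12.1   2.9  22. ] w 0.0178 t 15.32
C t [-0.0284  0.1023  0.1019] a [-0.     -0.0008 -0.002 ] psi -0.37 j6~ 1.94 d_mm 37 pos [0.5534 0.0331 0.1687] j [ 0.06  0.18 -0.14  1.23 -0.    2.  ] F [-12.1   2.9  22. ] w 0.0178 t 15.32
D t [-0.0274  0.1023 -0.0981] a [-0.     -0.0008 -0.002 ] psi -0.37 j6~ 2.02 d_mm 36 pos [0.5534 0.0331 0.1687] j [ 0.06  0.18 -0.14  1.23 -0.    2.  ] F [-12.1   2.9  22. ] w 0.0178 t 15.32
[[ 1.340e-02  9.335e-01 -3.584e-01]
 [-1.000e-04 -3.584e-01 -9.335e-01]
 [-9.999e-01  1.260e-02 -4.700e-03]]
```

play_rows --translation '[[-0.03,0,0],[-0.03,0.102,0.102],[-0.03,0.102,0.102],[-0.015,0.102,0.102],[0,0.102,0.102],[0.008,0.102,0.102],[0.014,0.102,0.102]]' --angular '[[0,-0.0008,-0.002],[0,-0.0008,-0.002],[0,-0.0008,-0.002],[0,-0.0008,-0.002],[0,-0.0008,-0.002],[0,-0.0008,-0.002],[0,-0.0008,-0.002]]' --hand '[-1,-1,-1,-1,-1,-1,-1]'

```text
time_s: 16.2
ee_pos: [0.5685, -0.0, 0.1681]
tool_rot: [1.474, 1.009, -1.471]
force: [-4.8, -3.3, 16.6]
gripper_width: 0.0179
```

```bash
python3 tap.py | cut -c1-75; python3 -c "
from h import *
s=manip.state();print(s['ee_pos'],s['force'])"
```

```text
A t [-0.0311  0.098  -0.0999] a [ 0.      0.0001 -0.0006] psi -0.37 j6~ 1.9
B t [-0.0319 -0.102  -0.1   ] a [ 0.      0.0001 -0.0006] psi -0.37 j6~ 2.0
C t [-0.0314 -0.002   0.0001] a [ 0.      0.0001 -0.0006] psi -0.37 j6~ 1.9
D t [-0.0315 -0.0019 -0.1999] a [ 0.      0.0001 -0.0006] psi -0.37 j6~ 2.0
[ 5.68541633e-01 -2.06576817e-05  1.68149296e-01] [-4.83670725 -3.27946611 16.60602679]
```

play_rows --translation '[[-0.03,0,0],[-0.03,-0.002,-0.2],[-0.03,-0.002,-0.2],[-0.015,-0.002,-0.2],[0,-0.002,-0.2],[0.006,-0.002,-0.2],[0.011,-0.002,-0.2]]' --angular '[[0,0,-0.0006],[0,0,-0.0006],[0,0,-0.0006],[0,0,-0.0006],[0,0,-0.0006],[0,0,-0.0006],[0,0,-0.0006]]' --hand '[-1,-1,-1,-1,-1,-1,-1]'

```text
time_s: 17.08
ee_pos: [0.5862, 0.0471, 0.1677]
tool_rot: [1.477, 1.013, -1.471]
force: [-3.3, 4.2, 12.5]
gripper_width: 0.0175
```

```bash
python3 tap.py | cut -c1-75; python3 -c "
from h import *
s=manip.state();print(s['ee_pos'],s['force'])"
```

```text
A t [-0.0332  0.0996  0.1013] a [-0.     -0.0005 -0.0003] psi -0.37 j6~ 1.9
B t [-0.0336 -0.1004  0.1014] a [-0.     -0.0005 -0.0003] psi -0.37 j6~ 2.0
C t [-0.0337 -0.0003  0.2014] a [-0.     -0.0005 -0.0003] psi -0.37 j6~ 1.9
D t [-0.0331 -0.0004  0.0014] a [-0.     -0.0005 -0.0003] psi -0.37 j6~ 2.0
[0.58619523 0.04714098 0.16772044] [-3.32870602  4.19892831 12.53371825]
```

play_rows --translation '[[-0.03,0,0],[-0.03,0.1,0.101],[-0.03,0.1,0.101],[-0.015,0.1,0.101],[0,0.1,0.101],[0.008,0.1,0.101],[0.015,0.1,0.101]]' --angular '[[0,-0.0005,-0.0003],[0,-0.0005,-0.0003],[0,-0.0005,-0.0003],[0,-0.0005,-0.0003],[0,-0.0005,-0.0003],[0,-0.0005,-0.0003],[0,-0.0005,-0.0003]]' --hand '[-1,-1,-1,-1,-1,-1,-1]'

```text
time_s: 17.95
ee_pos: [0.6013, 0.0147, 0.1667]
tool_rot: [1.475, 1.009, -1.47]
force: [-2.0, -1.9, 13.3]
gripper_width: 0.0178
```

```bash
python3 tap.py | cut -c1-75
```

```text
A t [-0.0374 -0.0031  0.002 ] a [ 0.     -0.0001 -0.0007] psi -0.37 j6~ 1.9
B t [-0.0383 -0.2031  0.002 ] a [ 0.     -0.0001 -0.0007] psi -0.37 j6~ 2.0
C t [-0.0379 -0.1031  0.102 ] a [ 0.     -0.0001 -0.0007] psi -0.37 j6~ 1.9
D t [-0.0378 -0.103  -0.098 ] a [ 0.     -0.0001 -0.0007] psi -0.37 j6~ 2.0
```

B next, aiming at about .1655 (commanding .163).

play_rows --translation '[[-0.03,0,0],[-0.03,-0.203,0.002],[-0.03,-0.203,0.002],[-0.018,-0.203,0.002],[-0.004,-0.203,0.002],[0.006,-0.203,0.002],[0.012,-0.203,0.002]]' --angular '[[0,0,-0.0007],[0,0,-0.0007],[0,0,-0.0007],[0,0,-0.0007],[0,0,-0.0007],[0,0,-0.0007],[0,0,-0.0007]]' --hand '[-1,-1,-1,-1,-1,-1,-1]'

```text
time_s: 18.82
ee_pos: [0.5536, 0.0331, 0.1661]
tool_rot: [1.476, 1.015, -1.472]
force: [-10.2, 2.9, 21.4]
gripper_width: 0.0176
```

```bash
python3 tap.py | cut -c1-75
```

```text
A t [-0.0396  0.2011  0.0022] a [ 0.0001 -0.0004 -0.    ] psi -0.37 j6~ 1.9
B t [-0.0397  0.0011  0.0021] a [ 0.0001 -0.0004 -0.    ] psi -0.37 j6~ 2.0
C t [-0.0399  0.101   0.1021] a [ 0.0001 -0.0004 -0.    ] psi -0.37 j6~ 1.9
D t [-0.0394  0.1011 -0.0979] a [ 0.0001 -0.0004 -0.    ] psi -0.37 j6~ 2.0
```

C, aiming at about .165.

play_rows --translation '[[-0.03,0,0],[-0.03,0.101,0.102],[-0.03,0.101,0.102],[-0.018,0.101,0.102],[-0.004,0.101,0.102],[0.007,0.101,0.102],[0.014,0.101,0.102]]' --angular '[[0,-0.0004,0],[0,-0.0004,0],[0,-0.0004,0],[0,-0.0004,0],[0,-0.0004,0],[0,-0.0004,0],[0,-0.0004,0]]' --hand '[-1,-1,-1,-1,-1,-1,-1]'

```text
time_s: 19.7
ee_pos: [0.5684, 0.0, 0.1652]
tool_rot: [1.474, 1.01, -1.47]
force: [-4.7, -4.6, 16.8]
gripper_width: 0.0179
```

```bash
python3 tap.py | cut -c1-75
```

```text
A t [-0.0426  0.0986 -0.0998] a [ 0.0001  0.     -0.0006] psi -0.37 j6~ 1.9
B t [-0.0434 -0.1014 -0.1   ] a [ 0.0001  0.     -0.0006] psi -0.37 j6~ 2.0
C t [-0.043  -0.0014  0.0001] a [ 0.0001  0.     -0.0006] psi -0.37 j6~ 1.9
D t [-0.043  -0.0013 -0.1999] a [ 0.0001  0.     -0.0006] psi -0.37 j6~ 2.0
```

play_rows --translation '[[-0.03,0,0],[-0.03,-0.0015,-0.2],[-0.03,-0.0015,-0.2],[-0.018,-0.0015,-0.2],[-0.004,-0.0015,-0.2],[0.006,-0.0015,-0.2],[0.013,-0.0015,-0.2]]' --angular '[[0,0,-0.0006],[0,0,-0.0006],[0,0,-0.0006],[0,0,-0.0006],[0,0,-0.0006],[0,0,-0.0006],[0,0,-0.0006]]' --hand '[-1,-1,-1,-1,-1,-1,-1]'

```text
time_s: 20.58
ee_pos: [0.5864, 0.0473, 0.1647]
tool_rot: [1.478, 1.013, -1.47]
force: [-4.3, 3.7, 15.9]
gripper_width: 0.0178
```

```bash
python3 tap.py | cut -c1-75
```

```text
A t [-0.0453  0.0992  0.1023] a [ 0.0001 -0.0006 -0.0004] psi -0.37 j6~ 1.9
B t [-0.0458 -0.1008  0.1022] a [ 0.0001 -0.0006 -0.0004] psi -0.37 j6~ 2.0
C t [-0.046  -0.0008  0.2023] a [ 0.0001 -0.0006 -0.0004] psi -0.37 j6~ 1.9
D t [-0.0452 -0.0007  0.0023] a [ 0.0001 -0.0006 -0.0004] psi -0.37 j6~ 2.0
```

play_rows --translation '[[-0.03,0,0],[-0.03,0.099,0.102],[-0.03,0.099,0.102],[-0.015,0.099,0.102],[0,0.099,0.102],[0.009,0.099,0.102],[0.016,0.099,0.102]]' --angular '[[0,-0.0006,-0.0004],[0,-0.0006,-0.0004],[0,-0.0006,-0.0004],[0,-0.0006,-0.0004],[0,-0.0006,-0.0004],[0,-0.0006,-0.0004],[0,-0.0006,-0.0004]]' --hand '[-1,-1,-1,-1,-1,-1,-1]'

```text
time_s: 21.45
ee_pos: [0.601, 0.0148, 0.1637]
tool_rot: [1.475, 1.01, -1.47]
force: [-3.3, -2.1, 17.3]
gripper_width: 0.0178
```

```bash
python3 tap.py | cut -c1-75
```

```text
A t [-0.0492 -0.0019  0.0017] a [ 0.0002 -0.0001 -0.0007] psi -0.37 j6~ 1.9
B t [-0.05   -0.2019  0.0015] a [ 0.0002 -0.0001 -0.0007] psi -0.37 j6~ 2.0
C t [-0.0497 -0.102   0.1016] a [ 0.0002 -0.0001 -0.0007] psi -0.37 j6~ 1.9
D t [-0.0495 -0.1018 -0.0984] a [ 0.0002 -0.0001 -0.0007] psi -0.37 j6~ 2.0
```

play_rows --translation '[[-0.03,0,0],[-0.03,-0.202,0.0015],[-0.03,-0.202,0.0015],[-0.018,-0.202,0.0015],[-0.004,-0.202,0.0015],[0.006,-0.202,0.0015],[0.013,-0.202,0.0015]]' --angular '[[0,0,-0.0007],[0,0,-0.0007],[0,0,-0.0007],[0,0,-0.0007],[0,0,-0.0007],[0,0,-0.0007],[0,0,-0.0007]]' --hand '[-1,-1,-1,-1,-1,-1,-1]'

```text
time_s: 22.32
ee_pos: [0.5535, 0.0332, 0.163]
tool_rot: [1.476, 1.016, -1.471]
force: [-11.8, 2.9, 22.0]
gripper_width: 0.0177
```

```bash
python3 tap.py | cut -c1-75
```

```text
A t [-0.0522  0.2016  0.0024] a [ 0.0002 -0.0005  0.    ] psi -0.37 j6~ 1.9
B t [-0.0521  0.0016  0.0022] a [ 0.0002 -0.0005  0.    ] psi -0.37 j6~ 2.0
C t [-0.0525  0.1015  0.1023] a [ 0.0002 -0.0005  0.    ] psi -0.37 j6~ 1.9
D t [-0.0518  0.1018 -0.0977] a [ 0.0002 -0.0005  0.    ] psi -0.37 j6~ 2.0
```

play_rows --translation '[[-0.03,0,0],[-0.03,0.1015,0.102],[-0.03,0.1015,0.102],[-0.018,0.1015,0.102],[-0.004,0.1015,0.102],[0.007,0.1015,0.102],[0.015,0.1015,0.102]]' --angular '[[0,-0.0005,0],[0,-0.0005,0],[0,-0.0005,0],[0,-0.0005,0],[0,-0.0005,0],[0,-0.0005,0],[0,-0.0005,0]]' --hand '[-1,-1,-1,-1,-1,-1,-1]'

```text
time_s: 23.2
ee_pos: [0.5686, -0.0001, 0.1621]
tool_rot: [1.474, 1.01, -1.47]
force: [-5.7, -3.5, 18.3]
gripper_width: 0.0178
```

```bash
python3 tap.py | cut -c1-75
```

```text
A t [-0.0554  0.098  -0.0999] a [ 0.0002  0.0001 -0.0006] psi -0.37 j6~ 1.9
B t [-0.0563 -0.102  -0.1002] a [ 0.0002  0.0001 -0.0006] psi -0.37 j6~ 2.0
C t [-0.0558 -0.0022 -0.    ] a [ 0.0002  0.0001 -0.0006] psi -0.37 j6~ 1.9
D t [-0.0559 -0.0019 -0.2   ] a [ 0.0002  0.0001 -0.0006] psi -0.37 j6~ 2.0
```

play_rows --translation '[[-0.03,0,0],[-0.03,-0.002,-0.2],[-0.03,-0.002,-0.2],[-0.018,-0.002,-0.2],[-0.004,-0.002,-0.2],[0.006,-0.002,-0.2],[0.013,-0.002,-0.2]]' --angular '[[0,0,-0.0006],[0,0,-0.0006],[0,0,-0.0006],[0,0,-0.0006],[0,0,-0.0006],[0,0,-0.0006],[0,0,-0.0006]]' --hand '[-1,-1,-1,-1,-1,-1,-1]'

```text
time_s: 24.08
ee_pos: [0.5863, 0.0474, 0.1616]
tool_rot: [1.477, 1.014, -1.469]
force: [-5.3, 4.2, 17.8]
gripper_width: 0.0177
```

```bash
python3 tap.py | cut -c1-75
```

```text
A t [-0.0578  0.0993  0.1024] a [ 0.0002 -0.0006 -0.0004] psi -0.37 j6~ 1.9
B t [-0.0583 -0.1007  0.1022] a [ 0.0002 -0.0006 -0.0004] psi -0.37 j6~ 2.0
C t [-0.0584 -0.0008  0.2023] a [ 0.0002 -0.0006 -0.0004] psi -0.37 j6~ 1.9
D t [-0.0577 -0.0005  0.0023] a [ 0.0002 -0.0006 -0.0004] psi -0.37 j6~ 2.0
```

play_rows --translation '[[-0.03,0,0],[-0.03,0.099,0.102],[-0.03,0.099,0.102],[-0.015,0.099,0.102],[0,0.099,0.102],[0.009,0.099,0.102],[0.018,0.099,0.102],[0.018,0.099,0.102]]' --angular '[[0,-0.0006,-0.0004],[0,-0.0006,-0.0004],[0,-0.0006,-0.0004],[0,-0.0006,-0.0004],[0,-0.0006,-0.0004],[0,-0.0006,-0.0004],[0,-0.0006,-0.0004],[0,-0.0006,-0.0004]]' --hand '[-1,-1,-1,-1,-1,-1,-1,-1]'

```text
time_s: 25.08
ee_pos: [0.6005, 0.015, 0.1614]
tool_rot: [1.475, 1.011, -1.469]
force: [-6.6, -0.8, 20.0]
gripper_width: 0.0174
```

```bash
python3 tap.py | cut -c1-75
```

```text
A t [-0.0585  0.0005  0.0019] a [ 0.0003 -0.0001 -0.0007] psi -0.36 j6~ 1.9
B t [-0.0594 -0.1995  0.0015] a [ 0.0003 -0.0001 -0.0007] psi -0.36 j6~ 2.0
C t [-0.059  -0.0997  0.1017] a [ 0.0003 -0.0001 -0.0007] psi -0.36 j6~ 1.9
D t [-0.0589 -0.0993 -0.0983] a [ 0.0003 -0.0001 -0.0007] psi -0.36 j6~ 2.0
```

play_rows --translation '[[-0.03,0,0],[-0.03,-0.2,0.0015],[-0.03,-0.2,0.0015],[-0.018,-0.2,0.0015],[-0.004,-0.2,0.0015],[0.006,-0.2,0.0015],[0.015,-0.2,0.0015],[0.015,-0.2,0.0015]]' --angular '[[0,0,-0.0007],[0,0,-0.0007],[0,0,-0.0007],[0,0,-0.0007],[0,0,-0.0007],[0,0,-0.0007],[0,0,-0.0007],[0,0,-0.0007]]' --hand '[-1,-1,-1,-1,-1,-1,-1,-1]'

```text
time_s: 26.08
ee_pos: [0.5542, 0.0328, 0.1613]
tool_rot: [1.476, 1.014, -1.469]
force: [-9.4, 1.1, 21.7]
gripper_width: 0.0173
```

```bash
python3 tap.py | cut -c1-75
```

```text
A t [-0.0584  0.1987  0.0019] a [ 0.0003 -0.0005 -0.0004] psi -0.36 j6~ 1.9
B t [-0.0589 -0.0013  0.0016] a [ 0.0003 -0.0005 -0.0004] psi -0.36 j6~ 2.0
C t [-0.059   0.0986  0.1018] a [ 0.0003 -0.0005 -0.0004] psi -0.36 j6~ 1.9
D t [-0.0583  0.0989 -0.0982] a [ 0.0003 -0.0005 -0.0004] psi -0.36 j6~ 2.0
```

play_rows --translation '[[-0.03,0,0],[-0.03,0.0985,0.102],[-0.03,0.0985,0.102],[-0.015,0.0985,0.102],[-0.002,0.0985,0.102],[0.01,0.0985,0.102],[0.02,0.0985,0.102],[0.02,0.0985,0.102]]' --angular '[[0,-0.0005,-0.0004],[0,-0.0005,-0.0004],[0,-0.0005,-0.0004],[0,-0.0005,-0.0004],[0,-0.0005,-0.0004],[0,-0.0005,-0.0004],[0,-0.0005,-0.0004],[0,-0.0005,-0.0004]]' --hand '[-1,-1,-1,-1,-1,-1,-1,-1]'

```text
time_s: 27.08
ee_pos: [0.5682, 0.0007, 0.1612]
tool_rot: [1.475, 1.011, -1.468]
force: [-9.6, -0.6, 25.3]
gripper_width: 0.0178
```

```bash
python3 tap.py | cut -c1-75
```

```text
A t [-0.0587  0.1005 -0.0977] a [ 0.0004 -0.0003 -0.0007] psi -0.36 j6~ 1.9
B t [-0.0596 -0.0995 -0.0982] a [ 0.0004 -0.0003 -0.0007] psi -0.36 j6~ 2.0
C t [-0.0594  0.0002  0.0021] a [ 0.0004 -0.0003 -0.0007] psi -0.36 j6~ 1.9
D t [-0.059   0.0007 -0.1979] a [ 0.0004 -0.0003 -0.0007] psi -0.36 j6~ 2.0
```

play_rows --translation '[[-0.03,0,0],[-0.03,0.0005,-0.198],[-0.03,0.0005,-0.198],[-0.015,0.0005,-0.198],[-0.002,0.0005,-0.198],[0.01,0.0005,-0.198],[0.02,0.0005,-0.198],[0.02,0.0005,-0.198]]' --angular '[[0,-0.0003,-0.0007],[0,-0.0003,-0.0007],[0,-0.0003,-0.0007],[0,-0.0003,-0.0007],[0,-0.0003,-0.0007],[0,-0.0003,-0.0007],[0,-0.0003,-0.0007],[0,-0.0003,-0.0007]]' --hand '[-1,-1,-1,-1,-1,-1,-1,-1]'

```text
time_s: 28.08
ee_pos: [0.5859, 0.0467, 0.1612]
tool_rot: [1.477, 1.012, -1.468]
force: [-9.7, 0.3, 23.5]
gripper_width: 0.0176
```

```bash
python3 tap.py | cut -c1-75
```

```text
A t [-0.0591  0.0999  0.0994] a [ 0.0003 -0.0005 -0.0007] psi -0.36 j6~ 1.9
B t [-0.06   -0.1001  0.099 ] a [ 0.0003 -0.0005 -0.0007] psi -0.36 j6~ 2.0
C t [-0.0599 -0.0003  0.1992] a [ 0.0003 -0.0005 -0.0007] psi -0.36 j6~ 1.9
D t [-0.0592  0.0001 -0.0008] a [ 0.0003 -0.0005 -0.0007] psi -0.36 j6~ 2.0
```

All four sides have stalled at .1612–.1614, 10 mm below first contact. I repeat A and B a little harder as a check.

play_rows --translation '[[-0.03,0,0],[-0.03,0.1,0.1],[-0.03,0.1,0.1],[-0.015,0.1,0.1],[-0.002,0.1,0.1],[0.01,0.1,0.1],[0.021,0.1,0.1],[0.021,0.1,0.1]]' --angular '[[0,-0.0005,-0.0007],[0,-0.0005,-0.0007],[0,-0.0005,-0.0007],[0,-0.0005,-0.0007],[0,-0.0005,-0.0007],[0,-0.0005,-0.0007],[0,-0.0005,-0.0007],[0,-0.0005,-0.0007]]' --hand '[-1,-1,-1,-1,-1,-1,-1,-1]'

```text
time_s: 29.08
ee_pos: [0.6003, 0.015, 0.1612]
tool_rot: [1.475, 1.012, -1.468]
force: [-9.8, -1.8, 25.9]
gripper_width: 0.0176
```

play_rows --translation '[[-0.03,0,0],[-0.03,-0.2,0.0005],[-0.03,-0.2,0.0005],[-0.015,-0.2,0.0005],[-0.002,-0.2,0.0005],[0.008,-0.2,0.0005],[0.017,-0.2,0.0005],[0.017,-0.2,0.0005]]' --angular '[[0,0,-0.0007],[0,0,-0.0007],[0,0,-0.0007],[0,0,-0.0007],[0,0,-0.0007],[0,0,-0.0007],[0,0,-0.0007],[0,0,-0.0007]]' --hand '[-1,-1,-1,-1,-1,-1,-1,-1]'

```text
time_s: 30.08
ee_pos: [0.5546, 0.0328, 0.1612]
tool_rot: [1.477, 1.014, -1.467]
force: [-9.3, 0.3, 24.8]
gripper_width: 0.0176
```

play_rows --translation '[[-0.05,0,0],[-0.2,0,0],[-0.24,0,0],[-0.24,0,0]]' --angular '[[0,0,0],[0,0,0],[0,0,0],[0,0,0]]' --hand '[-1,-1,-1,-1]'

```text
time_s: 30.58
ee_pos: [0.5549, 0.0325, 0.2211]
tool_rot: [1.478, 1.013, -1.466]
force: [-0.3, 0.0, -3.9]
gripper_width: 0.0177
```

```bash
python3 -c "
from h import *
plan([.5569,.2996,.2216],np.radians(-21))"
```

```text
t [ 0.0011 -0.3731 -1.001 ] a [ 0.0004 -0.0008 -0.0007] psi -0.36 j6~ 2.43 d_mm 267 pos [0.5549 0.0325 0.2211] j [ 0.06  0.18 -0.03  1.36  0.    1.99] F [-0.3  0.  -3.9] w 0.0177 t 30.57
```

play_rows --translation '[[0,-0.373,-1],[0,-0.373,-1],[0,-0.373,-1],[0,-0.373,-1],[0,-0.373,-1],[0,-0.373,-1],[0,-0.373,-1],[0,-0.373,-1]]' --angular '[[0.0004,-0.0008,-0.0007],[0.0004,-0.0008,-0.0007],[0.0004,-0.0008,-0.0007],[0.0004,-0.0008,-0.0007],[0.0004,-0.0008,-0.0007],[0.0004,-0.0008,-0.0007],[0.0004,-0.0008,-0.0007],[0.0004,-0.0008,-0.0007]]' --hand '[-1,-1,-1,-1,-1,-1,-1,-1]'

```text
time_s: 31.58
ee_pos: [0.5571, 0.2978, 0.2218]
tool_rot: [1.475, 1.011, -1.475]
force: [-0.7, -0.0, -3.6]
gripper_width: 0.0178
```

Run:
```python
from h import *
plan([.5569,.2996,.10],np.radians(-21))
p=manip.state()['ee_pos']; z=np.array([0,0,1]); B=np.array([.577,.0235,.083])
Im={n:cam(n) for n in('top','side')}
a=[crop(Im[n],p-.03*z,45,4.4,[(p-.0784*z,.012,(0,0,255)),(np.array([.5569,.2996,.05]),.015,(0,255,0))]) for n in Im]
b=[crop(Im[n],B,30,6.6,[(B,.034,(0,0,255)),(B-.018*z,.034,(0,255,0))])[50:250] for n in Im]
cv2.imwrite('pics/c8.png',np.vstack([np.hstack(a),np.hstack(b)]))
```

```text
t [ 0.4873 -0.0033 -0.0067] a [-0.0003  0.0001 -0.    ] psi -0.37 j6~ 2.43 d_mm 122 pos [0.5571 0.2978 0.2218] j [ 0.49  0.33  0.17  1.41 -0.    2.43] F [-0.7 -0.  -3.6] w 0.0178 t 31.57
```

View pics/c8.png

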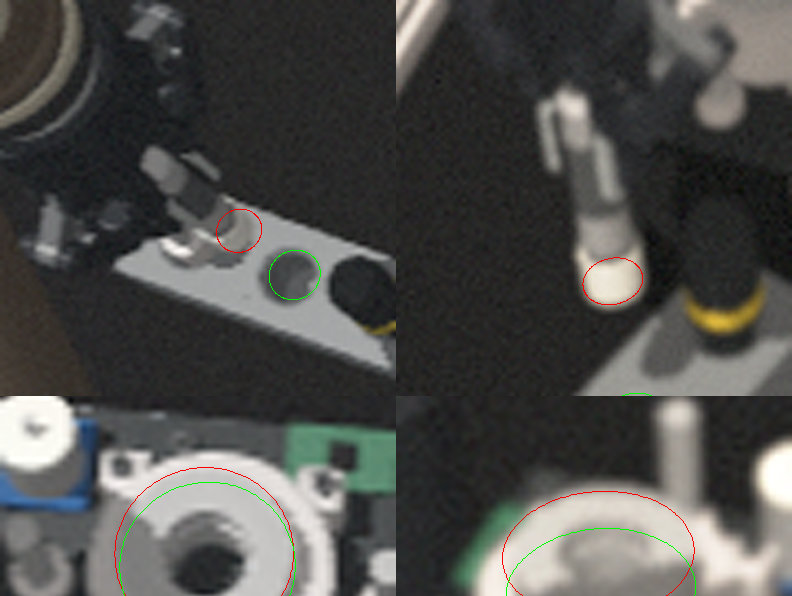

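The drift sits in the jaws as before, and the pocket is empty below it at about (288,278) in the crop. The cup's rim outline matches the flush height. Inserting the drift.

play_rows --translation '[[0.1,-0.004,-0.01],[0.25,-0.004,-0.01],[0.34,-0.004,-0.01],[0.38,-0.004,-0.01],[0.42,-0.004,-0.01],[0.44,-0.004,-0.01]]' --angular '[[0,0,0],[0,0,0],[0,0,0],[0,0,0],[0,0,0],[0,0,0]]' --hand '[-1,-1,-1,-1,-1,-1]'

```text
time_s: 32.42
ee_pos: [0.5575, 0.3008, 0.1124]
tool_rot: [1.476, 1.011, -1.474]
force: [-0.0, -0.6, -3.5]
gripper_width: 0.0175
```

play_rows --translation '[[0.04,0,0],[0.075,0,0],[0.092,0,0],[0.096,0,0],[0.098,0,0],[0.098,0,0]]' --angular '[[0,0,0],[0,0,0],[0,0,0],[0,0,0],[0,0,0],[0,0,0]]' --hand '[-1,-1,-1,-1,-1,-1]'

```text
time_s: 33.17
ee_pos: [0.5574, 0.3009, 0.0884]
tool_rot: [1.477, 1.011, -1.474]
force: [-2.5, 0.1, 1.0]
gripper_width: 0.0175
```

Light contact with the pocket floor. Release and rise straight up.

play_rows --translation '[[0,0,0],[0,0,0],[0,0,0],[0,0,0],[0,0,0],[0,0,0],[0,0,0],[0,0,0]]' --angular '[[0,0,0],[0,0,0],[0,0,0],[0,0,0],[0,0,0],[0,0,0],[0,0,0],[0,0,0]]' --hand '[1,1,1,1,1,1,1,1]'

```text
time_s: 34.17
ee_pos: [0.5575, 0.3009, 0.0884]
tool_rot: [1.477, 1.011, -1.474]
force: [-0.5, 0.2, 0.1]
gripper_width: 0.0857
```

play_rows --translation '[[-0.1,0,0],[-0.3,0,0],[-0.55,0,0],[-0.6,0,0],[-0.6,0,0]]' --angular '[[0,0,0],[0,0,0],[0,0,0],[0,0,0],[0,0,0]]' --hand '[1,1,1,1,1]'

```text
time_s: 34.8
ee_pos: [0.5577, 0.301, 0.2392]
tool_rot: [1.478, 1.011, -1.472]
force: [0.4, -0.4, -0.4]
gripper_width: 0.0851
```

```bash
python3 -c "
from h import *
plan([.45,.45,.25],np.radians(-21))"
```

```text
t [-0.0437 -0.6163 -0.4008] a [-0.0003 -0.0004 -0.0004] psi -0.37 j6~ 2.72 d_mm 184 pos [0.5577 0.301  0.2392] j [ 0.5   0.33  0.21  1.44 -0.    2.43] F [ 0.4 -0.4 -0.4] w 0.0851 t 34.8
```

Move aside to clear the view, then a last look.

play_rows --translation '[[-0.04,-0.9,-0.2],[-0.04,-0.9,-0.2],[-0.04,-0.9,-0.2],[-0.04,-0.9,-0.2],[-0.04,-0.9,-0.2],[-0.04,-0.9,-0.2]]' --angular '[[0,0,0],[0,0,0],[0,0,0],[0,0,0],[0,0,0],[0,0,0]]' --hand '[1,1,1,1,1,1]'

```text
time_s: 35.55
ee_pos: [0.3656, 0.4282, 0.247]
tool_rot: [1.476, 1.01, -1.474]
force: [0.8, 0.3, 0.0]
gripper_width: 0.0853
```

Run:
```python
from h import *
z=np.array([0,0,1]); B=np.array([.577,.0235,.083]); D=np.array([.5572,.3005,.12])
Im={n:cam(n) for n in('top','side')}; print(manip.state()['ee_pos'])
a=[crop(Im[n],B,30,6.5,[(B,.034,(0,0,255)),(B-.018*z,.034,(0,255,0))])[40:330] for n in Im]
b=[crop(Im[n],D-.03*z,30,6.5,[(D,.01,(0,0,255))])[50:340] for n in Im]
cv2.imwrite('pics/c9.png',np.vstack([np.hstack(a),np.hstack(b)])); save(Im['top'],'top9.png',s=1.4)
```

```text
[0.36640336 0.42796131 0.24759854]
```

View pics/c9.png

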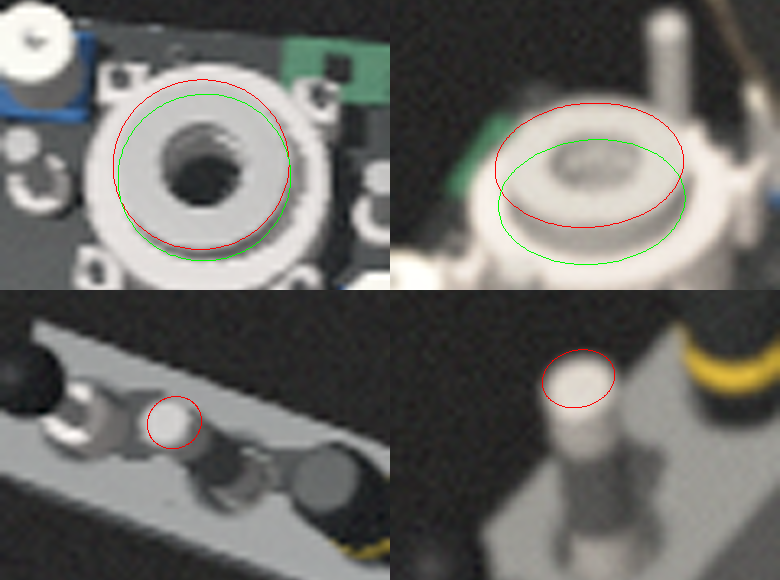

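View pics/top9.png

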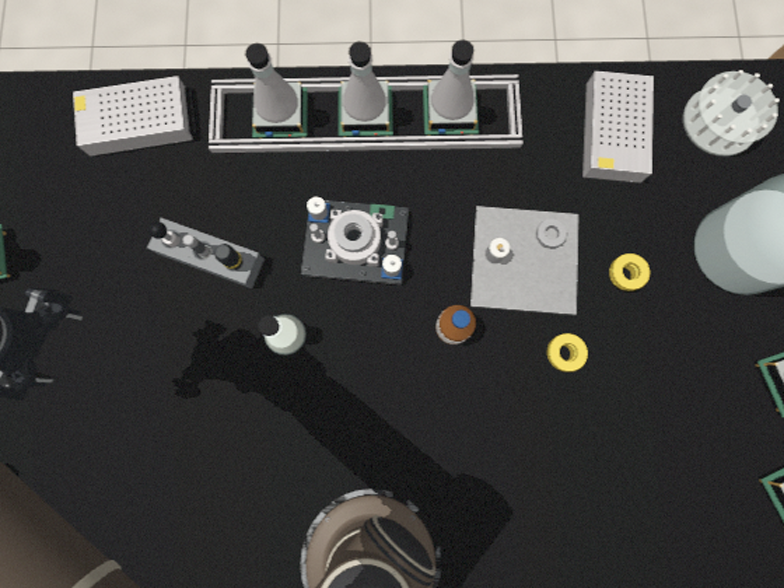

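The cup is square with its shoulder on the boss face and the rim on the predicted flush outline. The drift stands upright in the middle pocket, and the other items are where they were.

play_rows --translation '[[0,0,0],[0,0,0],[0,0,0]]' --angular '[[0,0,0],[0,0,0],[0,0,0]]' --hand '[1,1,1]'

```text
time_s: 36.02
ee_pos: [0.3668, 0.4277, 0.2476]
tool_rot: [1.478, 1.009, -1.475]
force: [-0.7, 0.0, 0.1]
gripper_width: 0.0852
```

```bash
python3 -c "
from station import manip
print(manip.sign_off())"
```

```text
the job is handed in; nothing more can be done
None
```

The cup is seated flush in the housing bore, the drift is back in its middle pocket, and the job was handed in at about 36 s.

- **Placing:** I set the cup spigot down in the bore mouth and let go of it. I then tapped it with the drift at four points round the rim, 18 taps of about 1–3 mm each, never more than about 2 mm out of square by the tap heights.
- **Flush check:** All four sides stopped at the same height, within 0.2 mm, under 20–26 N at the end of the tap. That is 10 mm below first contact, as expected for a flush shoulder.
- **Last pictures:** They show the cup square with its shoulder on the face and the drift upright in its pocket. The bystanders look unmoved.
- **Disagreement:** After I let go of the cup, one side-view overlay was about 1.4 px off. The top view, the contact height and the final side view did not show it, so I put it down to calibration. Gripper readings also ran 1–2 mm below the nominal diameters.

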